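# Clamp the blue-knob stop on the yellow tape mark

### The job

Slide the sanding stop with the blue knob along its rail until it is centred on the yellow tape mark, and clamp it there by turning its knob clockwise until the bar of the knob lies across the rail. Leave the clamped stop with the red knob as it is, and let go.

Things in the scene. Friction and masses are not known exactly. Their poses are not given: they have to be found in the camera images.
- blue_grip (a point): blue clamp knob's grip point on its vertical axis, 65.5 mm above the bench. Grip bar 44 long, 14 thick, 45.5 to 77.5 mm above the bench, on a 44 mm wide disc, centred on a grey carriage 50 x 56 mm (top at 35.5 mm) with a steel finger to one side. Site y along the bar, z up. Loose, it slides with 2 to 6 N and can be moved by the knob. Its aluminium rail is 70 wide, 360 long, 12 mm high
- blue_knob (a joint): angle of the blue knob, rad: 0 = bar along the rail (loose), 1.571 = bar square across the rail, hard stop (clamped). Grows clockwise seen from above. Stays where left, starts at 0.15 to 0.4. Turns with 0.2 N m, rising to about 0.4 N m when tight. From about 0.8 on a brake shoe grips the rail more and more; when tight, sliding the stop takes over 20 N
- yellow_mark: yellow tape strip 16 mm wide across the blue-knob stop's rail. Origin: middle of the strip, on the rail's centre line and top, 12 mm above the bench; the stop is centred when the knob's axis is over it. y axis along the rail, z up. The stop starts 35 to 125 mm away on either side; a green tape on the rail's other half is not meant. The stop passes over the tapes
- red_tip (a point): one end of the red clamp knob's bar, 22 mm from that knob's axis, 65.5 mm above the bench. The red-knob stop is just like the blue one, but stands clamped (bar across) on its own, roughly parallel rail, nearer to or farther from the robot; it must not be slid or turned

How it is judged:
At the end, for the whole second after the job is handed in: The blue knob's axis stands within 12 mm of the middle of the yellow tape, the blue knob is turned to at least 1.3 rad (bar across the rail, within about 15 degrees), and the end of the red knob's bar is within 10 mm of where it was (horizontal distance between blue_grip and yellow_mark below 0.012 m and value of joint blue_knob above 1.3 rad and distance of red_tip from where it was at the start of the episode below 0.01 m); the robot touches nothing.
It fails at once if the red-knob stop is slid or its knob turned by more than 10 mm at the bar's end (distance of red_tip from where it was at the start of the episode above 0.01 m).
It also fails if it takes over 35 s, if anything falls off the work surface, if the arm or the gripper's body presses on something with over 40 N, if the wrist force passes 120 N, or if a joint passes its speed limit or range.

### The arm

A 7-joint arm with a two-finger parallel gripper is mounted at the origin on the work surface. World frame = base frame: x ahead of the robot, y to its left, z up, the work surface at z = 0. Lengths are in m, angles in rad, forces in N, time in s.
With the tool pointing down it reaches from about 0.425 to 0.875 m from the base axis. Payload 9.9 kg.
Tool frame: the origin (TCP) lies between the finger pads; the fingertips stand 25 mm ahead of it and the grasp point (between the pads) lies 6 mm ahead of it; z points along the fingers, y is the line along which they close (so a half turn about z gives the same grasp; the last joint's range is limited). The gripper opens to 85 mm and grips with 20 to 120 N. Pads are 22 mm wide; open, the fingers measure 114 mm over their backs; the gripper's body (76 mm by 85 mm) begins 54 mm behind the grasp point. The pads swing forward as they close: fully open they stand 13 mm farther back than shut.
Start: joints at [1.157, 0.576, 0.025, 1.437, -0.015, 1.129, -0.057], TCP at [0.219, -0.639, 0.232] pointing down, gripper open.
Joint ranges: [-2.76, 2.76], [-0.34, 2.15], [-1.52, 1.57], [0.19, 2.46], [-1.09, 4.23], [0.17, 1.99], [-2.82, 2.82]. Speed limits (rad/s): [2.22, 2.22, 3.01, 3.01, 3.14, 3.14, 3.14].

### API

Orientations are given as a unit quaternion [x, y, z, w].
In Python, from rig import r, grab_frame, camera_params gives the robot as it stands.
- The arm moves only by the shell command python3 -m handwheel 'ROWS' [FORCE]. ROWS is JSON, a list of rows, each a list of 7 numbers: the turn, a rotation vector about the tool's x, y, z in rad, then the shift along the tool's x, y, z in m, then the opening, from -1 (shut) to 1 (fully open). A call has 1 to 10 rows; each row shifts and turns the commanded pose from where the row before left it, along the tool's axes as they then stand; what a row does not reach is not made up. A row lasts 1/12 s, in which the tool goes at most 41.7 mm and 7.16 degrees, less where a joint would pass 70% of its speed; a pose out of reach is approached as far as the arm can. A call is refused whole if a number of a shift passes 0.0417 or a number of a turn 0.125, either way. A call with a gripper value outside its range is refused whole. The fingers move at their own pace and stop on an object; FORCE is the grip in N (left out, the last holds). Time passes only in rows, so rows that do not move let the fingers close. It gives the time, the measured TCP pose, the force, the opening and the grip force at its end, in the units of the state.
- r.observe(): the state, without advancing time (a new reading comes with each control period).
- grab_frame(name): name is "scene" or "top" or "wrist"; returns (picture, depth): 400x640x3 uint8, red, green, blue; 400x640 float32, m along the optical axis (not along the pixel's ray), 0 where there is no reading.
- camera_params(name): a dict with "vertical_fov" (degrees; the focal length in pixels is half the picture's height over the tangent of half this angle, whatever the lens; pixels are square), "cx", "cy" (the principal point, pixels), "camera_from_world" (4x4, takes a point from world to camera coordinates). Camera axes: x right, y down, z forward; pixel columns grow to the right and rows downward; lengths in m; the calibration is good to about 2 mm. A picture is of the moment at which its call begins: read the wrist's pose just before it. camera_params takes no time and is no camera call; for the wrist camera it gives the pose at the moment of the call.
- r.finish_job(): hands the job in; it is judged then, once.
The state is a dict: "time": time; "qpos": joint angles; "joint_velocities": joint speeds; "joint_torque": joint torques, N m; "ee_pos": TCP position; "orientation": TCP orientation; "force": force on the tool from outside, world axes, zero at the start; "wrist_torque": the same for the moment, N m; "grip_width": finger opening in m; "grip_force": force on a finger pad.
Only numpy, scipy, OpenCV 4.12 (cv2) and the standard library are available. Lean on these libraries where they do the work, as an engineer would, in place of code of your own. Each camera call takes 0.05 s, during which the arm holds its last target. There are 200 camera calls.

## Working session

There is one attempt and no reset: what is moved stays moved. The work goes in short steps, Python scripts to look and compute and a shell command to move; the robot and the scene stay as the last step left them, time stands still between calls to the robot, and variables do not carry over. Pictures are saved under pics/ and viewed, at most 10 in all, crops included, and the job is handed in when it is done.

```bash
ls; mkdir -p pics; python3 - <<'E'
from rig import r, grab_frame, camera_params
import cv2, numpy as np
print(r.observe())
for n in ("scene","top"):
    im,d=grab_frame(n); cv2.imwrite(f"pics/{n}0.png",im[:,:,::-1]); np.savez(f"pics/{n}0.npz",im=im,d=d)
    print(n,camera_params(n))
E
```

```text
pics
{'time': 0.0, 'qpos': array([ 1.15722457,  0.5765217 ,  0.0248175 ,  1.43793503, -0.01499787,
        1.12901845, -0.05656165]), 'joint_velocities': array([-3.25633839e-04,  4.67857464e-05, -1.45506041e-03,  5.80812184e-04,
        5.87501032e-05, -1.49645872e-04,  1.18556563e-03]), 'joint_torque': array([-1.02403053e-03, -7.65742350e+01,  2.24968828e+00, -2.85966003e+01,
        1.51918101e-02,  1.25738423e-02, -1.22446335e-05]), 'ee_pos': array([ 0.21844785, -0.63817379,  0.23073954]), 'orientation': array([ 9.86437124e-01,  1.64137381e-01, -1.76924318e-04, -8.30574657e-04]), 'force': array([-0.23765731,  0.45556356, -0.65143847]), 'wrist_torque': array([ 0.02569047,  0.03153805, -0.00925488]), 'grip_force': 0.0, 'grip_width': 0.08538632353622966}
scene {'vertical_fov': 47.31147535879778, 'cx': 319.644318094151, 'cy': 196.4095716075387, 'camera_from_world': array([[-0.30642228,  0.9517834 ,  0.01462002,  0.21533532],
       [ 0.72165873,  0.24229549, -0.64846093, -0.35450401],
       [-0.62073671, -0.18815221, -0.76110753,  1.05846682],
       [ 0.        ,  0.        ,  0.        ,  1.        ]])}
top {'vertical_fov': 56.7716635168461, 'cx': 321.5856554733721, 'cy': 201.70559797900773, 'camera_from_world': array([[-0.01187885, -0.99988907, -0.00898537, -0.03088385],
       [-0.98109526,  0.0133905 , -0.19306161,  0.5730075 ],
       [ 0.19316051,  0.00652215, -0.98114549,  0.62386513],
       [ 0.        ,  0.        ,  0.        ,  1.        ]])}
```

View pics/scene0.png

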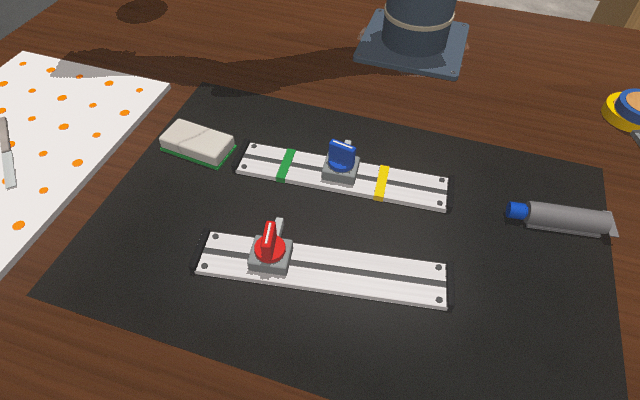

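View pics/top0.png

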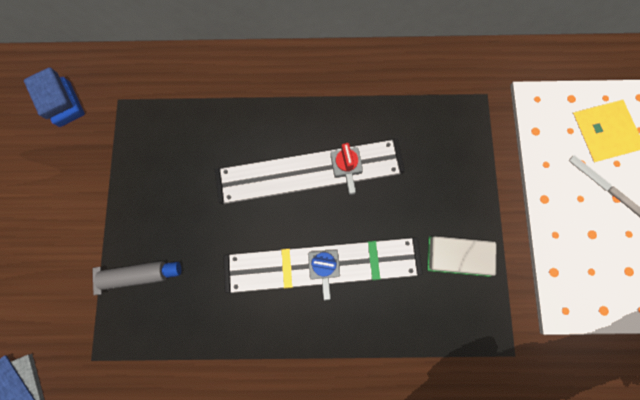

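The scene view shows the blue knob at about (341,155), the yellow tape at (381,182) and the red knob at (269,245). In the top view these are at (323,264), (287,268) and (346,158). The blue stop is on the rail nearer the robot. Next I measure positions from both views.

```bash
cat > h.py <<'E'
import numpy as np, cv2
def K(p): 
    f=200/np.tan(np.radians(p["vertical_fov"]/2)); return np.array([[f,0,p["cx"]],[0,f,p["cy"]],[0,0,1]])
def mask(im,color,box):
    h,s,v=cv2.split(cv2.cvtColor(im,cv2.COLOR_RGB2HSV)); lo,hi={"blue":(100,130),"yellow":(22,34),"red":(0,8)}[color]
    m=(h>=lo)&(h<=hi)&(s>110)&(v>50); b=np.zeros_like(m); x0,y0,x1,y1=box; b[y0:y1,x0:x1]=1
    return m&b
def world(p,d,m):
    v,u=np.nonzero(m&(d>0)); z=d[v,u]
    c=np.linalg.inv(K(p))@np.vstack([u*z,v*z,z]); T=np.linalg.inv(p["camera_from_world"])
    return (T[:3,:3]@c).T+T[:3,3]
def proj(p,X): 
    c=p["camera_from_world"]@np.append(X,1); q=K(p)@c[:3]; return q[:2]/q[2]
def tri(ps,us):
    P=[K(p)@p["camera_from_world"][:3] for p in ps]
    X=cv2.triangulatePoints(P[0],P[1],np.float64(us[0]),np.float64(us[1])).ravel(); return X[:3]/X[3]
def bar(P,zlo,zhi):
    Q=P[(P[:,2]>zlo)&(P[:,2]<zhi)]; c,(s),a=cv2.minAreaRect(np.float32(Q[:,:2]*1000)); return np.array(c)/1000,s,a,len(Q)
E
python3 - <<'E'
from h import *
from rig import camera_params
ps={n:camera_params(n) for n in("scene","top")}
D={n:np.load(f"pics/{n}0.npz") for n in ps}
B={"blue":dict(scene=(310,125,375,190),top=(300,240,350,290)),"yellow":dict(scene=(365,155,400,210),top=(270,240,305,295)),"red":dict(scene=(240,210,300,270),top=(325,135,370,180))}
cen={}
for c in B:
  for n in ps:
    m=mask(D[n]["im"],c,B[c][n]); v,u=np.nonzero(m); P=world(ps[n],D[n]["d"],m); cen[c,n]=(u.mean(),v.mean())
    print(c,n,len(u),np.median(P,0).round(4),np.percentile(P,[2,98],axis=0).round(3).tolist())
    if c!="yellow": print("  bar",bar(P,.066,.085)," disc",bar(P,.034,.05))
    else: print("  ",bar(P,0,.03))
  print(" tri centroid",tri([ps["scene"],ps["top"]],[cen[c,"scene"],cen[c,"top"]]).round(4))
# rail: bright pixels with z about 12 mm around yellow
p=ps["top"]; im=D["top"]["im"]; m=np.zeros(im.shape[:2],bool); m[225:305,215:425]=1; m&=im.min(2)>110
P=world(p,D["top"]["d"],m); P=P[(P[:,2]>.004)&(P[:,2]<.022)]; print("rail",cv2.minAreaRect(np.float32(P[:,:2]*1000)),np.median(P[:,2]))
E
```

```text
blue scene 689 [ 0.4685 -0.041   0.0576] [[0.455, -0.062, 0.038], [0.482, -0.021, 0.078]]
  bar (array([ 0.46254474, -0.04154317]), (42.997596740722656, 15.134861946105957), 78.56612396240234, 243)  disc (array([ 0.47262369, -0.03978413]), (22.514766693115234, 41.82392120361328), 6.343353271484375, 251)
blue top 364 [ 0.4577 -0.0396  0.0462] [[0.441, -0.058, 0.044], [0.48, -0.021, 0.079]]
  bar (array([ 0.46043954, -0.04010072]), (41.02618408203125, 13.898561477661133), 79.35417175292969, 127)  disc (array([ 0.46070822, -0.04012048]), (36.64170837402344, 41.485843658447266), 83.24781799316406, 233)
 tri centroid [ 0.4603 -0.0417  0.0504]
yellow scene 350 [0.4628 0.0287 0.0126] [[0.421, 0.02, 0.002], [0.492, 0.038, 0.015]]
   (array([0.45588535, 0.02837278]), (73.63096618652344, 16.045194625854492), 4.427033424377441, 346)
yellow top 309 [0.4543 0.0307 0.0127] [[0.419, 0.021, 0.001], [0.49, 0.039, 0.015]]
   (array([0.45488995, 0.03058528]), (75.54513549804688, 16.523338317871094), 4.79899787902832, 302)
 tri centroid [0.4545 0.0292 0.0049]
red scene 810 [ 0.6642 -0.0834  0.0479] [[0.639, -0.107, 0.039], [0.68, -0.068, 0.078]]
  bar (array([ 0.65805908, -0.08849118]), (44.70603942871094, 14.266907691955566), 12.073747634887695, 286)  disc (array([ 0.66029852, -0.08734826]), (40.47938919067383, 42.37976837158203), 23.211454391479492, 412)
red top 393 [ 0.6534 -0.0836  0.0474] [[0.635, -0.105, 0.033], [0.681, -0.068, 0.079]]
  bar (array([ 0.65635638, -0.08661444]), (43.17570877075195, 14.07221508026123), 12.130086898803711, 148)  disc (array([ 0.65459106, -0.08670192]), (38.664039611816406, 41.11964797973633), 5.932991981506348, 205)
 tri centroid [ 0.6576 -0.0871  0.0485]
rail ((460.2507019042969, -37.01220703125), (70.38363647460938, 351.0867919921875), 4.318662166595459) 0.011981782075331682
```

```bash
python3 -m handwheel '[[0,0,0,0.021,-0.024,0.001,1],[0,0,0,0.021,-0.024,0.001,1],[0,0,0,0.021,-0.024,0.001,1],[0,0,0,0.021,-0.024,0.001,1],[0,0,0,0.021,-0.024,0.001,1],[0,0,0,0.021,-0.024,0.001,1],[0,0,0,0.021,-0.024,0.001,1],[0,0,0,0.021,-0.024,0.001,1],[0,0,0,0.021,-0.024,0.001,1],[0,0,0,0.021,-0.024,0.001,1]]' 80
python3 -m handwheel '[[0,0,0,0.021,-0.024,0.001,1],[0,0,0,0.021,-0.024,0.001,1],[0,0,0,0.021,-0.024,0.001,1],[0,0,0,0.021,-0.024,0.001,1],[0,0,0,0.021,-0.024,0.001,1],[0,0,0,0.021,-0.024,0.001,1],[0,0,0,0.021,-0.024,0.001,1],[0,0,0,0.021,-0.024,0.001,1],[0,0,0,0.021,-0.024,0.001,1],[0,0,0,0.021,-0.024,0.001,1]]'
python3 -m handwheel '[[0,0,-0.105,0,0,0,1],[0,0,-0.105,0,0,0,1],[0,0,-0.105,0,0,0,1],[0,0,-0.105,0,0,0,1],[0,0,-0.105,0,0,0,1],[0,0,-0.105,0,0,0,1],[0,0,-0.105,0,0,0,1],[0,0,-0.105,0,0,0,1],[0,0,-0.105,0,0,0,1],[0,0,-0.105,0,0,0,1]]'
python3 -m handwheel '[[0,0,0,0,0,0,1],[0,0,0,0,0,0,1]]'
cat >look.py <<'E'
import sys
from h import *
from rig import r,grab_frame,camera_params
o=r.observe(); p=camera_params("wrist"); im,d=grab_frame("wrist"); cv2.imwrite(f"pics/{sys.argv[1]}.png",im[:,:,::-1]); np.savez(f"pics/{sys.argv[1]}.npz",im=im,d=d,**p)
q=o["orientation"]; print(o["time"],o["ee_pos"].round(4),"tool x angle",np.degrees(2*np.arctan2(q[1],q[0])).round(2),q.round(4))
for c in("blue","yellow"):
    m=mask(im,c,(0,0,640,400)); P=world(p,d,m); P=P[(abs(P[:,0]-.46)<.06)&(abs(P[:,1])<.12)]
    if len(P): print(c,len(P),bar(P,.068,.085) if c=="blue" and (P[:,2]>.068).any() else bar(P,.005,.02) if ((P[:,2]>.005)&(P[:,2]<.02)).any() else "", np.percentile(P[:,2],[5,50,95]).round(4))
E
python3 look.py w1
```

```text
time: 0.93
ee_pos: [0.3397, -0.342, 0.2214]
orientation: [0.986, 0.164, -0.0, -0.0]
force: [1.4, -0.7, -0.2]
grip_width: 0.0855
grip_force: 0.0
time: 1.77
ee_pos: [0.4607, -0.047, 0.2115]
orientation: [0.986, 0.164, -0.0, -0.0]
force: [0.6, -0.4, 0.8]
grip_width: 0.0852
grip_force: 0.0
time: 2.6
ee_pos: [0.4603, -0.0485, 0.2114]
orientation: [0.77, 0.638, -0.0, -0.0]
force: [0.1, -0.6, 0.1]
grip_width: 0.0851
grip_force: 0.0
time: 2.77
ee_pos: [0.4603, -0.0486, 0.2114]
orientation: [0.772, 0.635, -0.0, -0.0]
force: [1.3, -0.4, -0.2]
grip_width: 0.0854
grip_force: 0.0
2.7667 [ 0.4603 -0.0486  0.2114] tool x angle 78.85 [ 7.724e-01  6.351e-01 -1.000e-04 -2.000e-04]
blue 1341 (array([ 0.45857849, -0.03929214]), (43.11250305175781, 13.221774101257324), 78.9896240234375, 537) [0.0442 0.0463 0.0781]
yellow 1047 (array([0.45309219, 0.03012712]), (71.24626159667969, 16.512720108032227), 4.435482025146484, 1024) [0.0114 0.0127 0.014 ]
```

```bash
python3 -m handwheel '[[0,0,0,0.0085,-0.002,0,1],[0,0,0,0,0,0.015,1],[0,0,0,0,0,0.02,1],[0,0,0,0,0,0.02,1],[0,0,0,0,0,0.02,1],[0,0,0,0,0,0.02,1],[0,0,0,0,0,0.02,1],[0,0,0,0,0,0.01,1],[0,0,0,0,0,0.01,1],[0,0,0,0,0,0,1]]'
python3 -m handwheel '[[0,0,0,0,0,0,0],[0,0,0,0,0,0,-0.3],[0,0,0,0,0,0,-0.6],[0,0,0,0,0,0,-1],[0,0,0,0,0,0,-1],[0,0,0,0,0,0,-1],[0,0,0,0,0,0,-1],[0,0,0,0,0,0,-1]]' 80
python3 look.py w2
```

```text
time: 3.65
ee_pos: [0.4593, -0.0389, 0.0751]
orientation: [0.772, 0.636, -0.001, -0.001]
force: [-0.6, 0.1, -0.6]
grip_width: 0.0856
grip_force: 0.0
time: 4.32
ee_pos: [0.46, -0.0398, 0.0771]
orientation: [0.771, 0.636, -0.0, 0.0]
force: [-1.8, 0.7, 8.4]
grip_width: 0.0073
grip_force: 78.7
4.3167 [ 0.46   -0.0398  0.0771] tool x angle 79.04 [ 7.714e-01  6.364e-01 -0.000e+00  1.000e-04]
blue 2981 (array([ 0.46351187, -0.0399371 ]), (43.362220764160156, 20.329633712768555), 84.19788360595703, 1129) [0.044  0.0466 0.0782]
yellow 2789 (array([0.45330695, 0.02991731]), (71.53636932373047, 16.23265266418457), 4.203815460205078, 2746) [0.0116 0.0128 0.0139]
```

View pics/w2.png

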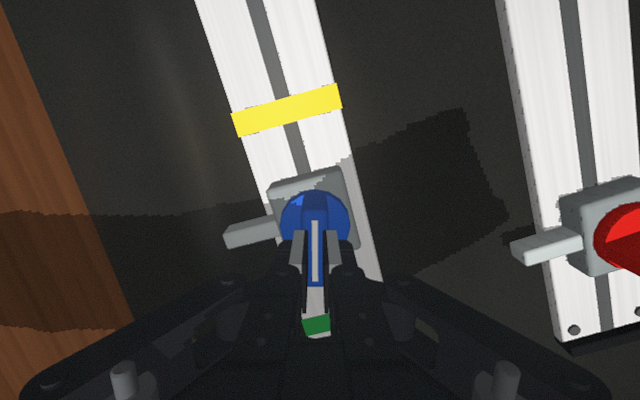

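The bar is held between the pads at (315,250), and the yellow tape lies ahead at (288,110). Next I slide along the rail.

```bash
python3 -m handwheel '[[0,0,0,0,0,-0.002,-1],[0,0,0,0.006,-0.0016,0,-1],[0,0,0,0.0075,-0.002,0,-1],[0,0,0,0.0075,-0.002,0,-1],[0,0,0,0.0075,-0.002,0,-1],[0,0,0,0.0075,-0.002,0,-1],[0,0,0,0.0075,-0.002,0,-1],[0,0,0,0.0075,-0.002,0,-1],[0,0,0,0.0075,-0.002,0,-1],[0,0,0,0.0075,-0.002,0,-1]]'
python3 -m handwheel '[[0,0,0,0,0,0,-1],[0,0,0,0,0,0,-1]]'
python3 look.py w3
python3 - <<'E'
from h import *
from rig import grab_frame
im,d=grab_frame("top"); a=im[200:330,200:440]; b=np.load("pics/w3.npz")["im"]
a=cv2.resize(a,(640,347)); b=cv2.resize(b,(384,240)); o=np.zeros((590,640,3),np.uint8); o[:347]=a; o[350:590,:384]=b; cv2.imwrite("pics/c3.png",o[:,:,::-1])
E
```

```text
time: 5.2
ee_pos: [0.4553, 0.0293, 0.0786]
orientation: [0.771, 0.637, -0.0, -0.0]
force: [0.5, 0.2, -1.4]
grip_width: -0.0002
grip_force: 0.0
time: 5.37
ee_pos: [0.4554, 0.0288, 0.0786]
orientation: [0.771, 0.637, -0.0, 0.0]
force: [-0.0, -0.7, 0.6]
grip_width: 0.0001
grip_force: 0.0
5.3667 [0.4554 0.0288 0.0786] tool x angle 79.12 [ 0.771   0.6369 -0.      0.    ]
blue 202 (array([0., 0.]), (0.0, 0.0), 0.0, 0) [0.0446 0.0455 0.125 ]
yellow 2125 (array([0.45335458, 0.02982315]), (71.38420867919922, 17.174222946166992), 4.524993896484375, 2094) [0.0116 0.0127 0.0137]
```

View pics/c3.png

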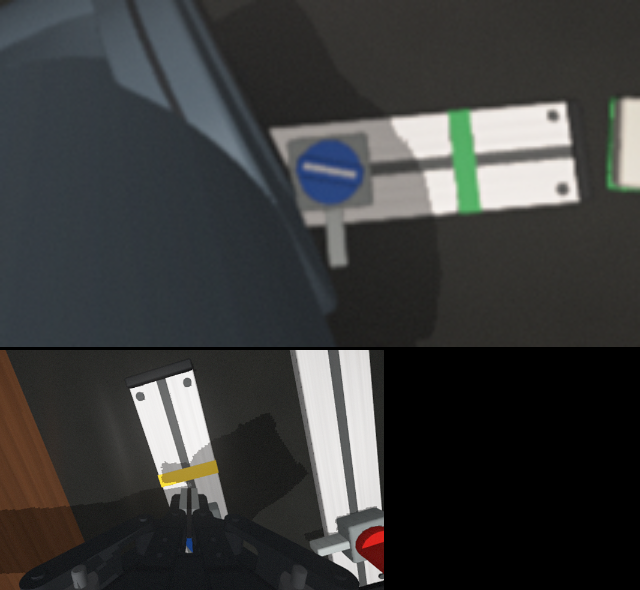

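The pads slipped off upwards: the knob is still at about (324,264) in the top view, its angle unchanged. I check where the fingertips really are relative to the TCP, using the wrist depth.

```bash
python3 - <<'E'
from h import *
T={"w1":(.4603,-.0486,.2114,78.85),"w2":(.46,-.0398,.0771,79.04),"w3":(.4554,.0288,.0786,79.12)}
for n,(x,y,z,a) in T.items():
    f=np.load(f"pics/{n}.npz"); p={k:f[k] for k in("vertical_fov","cx","cy","camera_from_world")}
    P=world(p,f["d"],f["d"]>0)-np.array([x,y,z]); a=np.radians(a)
    X=P@np.array([np.cos(a),np.sin(a),0]); Y=P@np.array([np.sin(a),-np.cos(a),0]); Z=-P[:,2]
    im=f["im"][f["d"]>0].astype(int); s=np.ptp(im,axis=1)<30
    for lo,hi in((-.06,-.035),(-.035,-.02),(-.02,-.012),(-.012,-.003),(.003,.012),(.012,.02),(.02,.035),(.035,.06)):
        m=s&(abs(X)<.02)&(Y>lo)&(Y<hi)&(Z<.045)&(Z>-.06)
        if m.sum()>10: print(n,lo,hi,m.sum(),"Zmax",np.percentile(Z[m],[50,90,99]).round(4),"X",np.percentile(X[m],[2,98]).round(3))
    print(n,"inner |Y| by Z",[(zz,np.round([Y[s&(abs(X)<.015)&(abs(Z-zz)<.003)&(Y<0)].max(initial=-1),Y[s&(abs(X)<.015)&(abs(Z-zz)<.003)&(Y>0)].min(initial=1)],4).tolist()) for zz in(-.01,0,.006,.012,.018,.024,.03)])
E
```

```text
w1 -0.06 -0.035 3177 Zmax [-0.0388 -0.0212 -0.0144] X [-0.008  0.015]
w1 0.035 0.06 3274 Zmax [-0.0391 -0.0213 -0.0143] X [-0.008  0.015]
w1 inner |Y| by Z [(-0.01, [-0.0436, 0.0419]), (0, [-1.0, 1.0]), (0.006, [-1.0, 1.0]), (0.012, [-1.0, 1.0]), (0.018, [-1.0, 1.0]), (0.024, [-1.0, 1.0]), (0.03, [-1.0, 1.0])]
w2 -0.06 -0.035 1106 Zmax [-0.0532  0.0447  0.045 ] X [-0.019  0.014]
w2 -0.035 -0.02 2964 Zmax [-0.0545  0.0422  0.0448] X [-0.01   0.018]
w2 -0.02 -0.012 987 Zmax [-0.0429  0.0407  0.0421] X [0.008 0.019]
w2 -0.012 -0.003 1683 Zmax [-0.0373 -0.0129  0.0391] X [-0.008  0.015]
w2 0.003 0.012 1770 Zmax [-0.0382 -0.0139  0.0416] X [-0.007  0.015]
w2 0.012 0.02 860 Zmax [-0.0423  0.0416  0.0433] X [0.008 0.019]
w2 0.02 0.035 2769 Zmax [-0.0552  0.0411  0.0435] X [-0.015  0.015]
w2 0.035 0.06 522 Zmax [-0.0567 -0.0523 -0.0499] X [-0.007  0.014]
w2 inner |Y| by Z [(-0.01, [-0.0044, 0.0031]), (0, [-0.0, 0.0004]), (0.006, [-1.0, 1.0]), (0.012, [-1.0, 1.0]), (0.018, [-1.0, 1.0]), (0.024, [-1.0, 1.0]), (0.03, [-0.0219, 1.0])]
w3 -0.06 -0.035 331 Zmax [-0.0572 -0.054  -0.0518] X [-0.007  0.014]
w3 -0.035 -0.02 2352 Zmax [-0.0558 -0.05   -0.0448] X [-0.007  0.015]
w3 -0.02 -0.012 523 Zmax [-0.0462 -0.019  -0.0091] X [0.008 0.014]
w3 -0.012 -0.003 1624 Zmax [-0.0463 -0.0152 -0.0057] X [-0.006  0.015]
w3 0.003 0.012 1379 Zmax [-0.0449 -0.0141 -0.0062] X [-0.003  0.015]
w3 0.012 0.02 473 Zmax [-0.0489 -0.041  -0.0141] X [0.007 0.014]
w3 0.02 0.035 2320 Zmax [-0.0559 -0.0506 -0.0454] X [-0.007  0.015]
w3 0.035 0.06 200 Zmax [-0.0575 -0.0549 -0.0533] X [-0.007  0.014]
w3 inner |Y| by Z [(-0.01, [-0.0001, 0.0003]), (0, [-1.0, 1.0]), (0.006, [-1.0, 1.0]), (0.012, [-1.0, 1.0]), (0.018, [-1.0, 1.0]), (0.024, [-1.0, 1.0]), (0.03, [-1.0, 1.0])]
```

```bash
python3 - <<'E'
from h import *
from rig import grab_frame,camera_params
p=camera_params("scene"); im,d=grab_frame("scene"); np.savez("pics/s3.npz",im=im,d=d)
for z in(.0786,.0536,.012): print(z,proj(p,[.4554,.0288,z]))
P=world(p,d,d>0); v,u=np.nonzero(d>0)
m=(abs(P[:,0]-.4554)<.03)&(abs(P[:,1]-.0288)<.02)
print(np.histogram(P[m,2],bins=np.arange(0,.16,.008)))
x0,y0=330,110; o=cv2.resize(im[y0:y0+110,x0:x0+140],(700,550),interpolation=cv2.INTER_CUBIC); cv2.imwrite("pics/s3.png",o[:,:,::-1])
E
```

```text
0.0786 [386.69693023 151.52525614]
0.0536 [384.71941658 162.84118335]
0.012 [381.64795106 180.41703184]
(array([  0, 630,   0,   0,   0,   0,   0,   0,   0,  10,  31,  59,  64,
        42,   7,  40,  35,  25,  75]), array([0.   , 0.008, 0.016, 0.024, 0.032, 0.04 , 0.048, 0.056, 0.064,
       0.072, 0.08 , 0.088, 0.096, 0.104, 0.112, 0.12 , 0.128, 0.136,
       0.144, 0.152]))
```

View pics/s3.png

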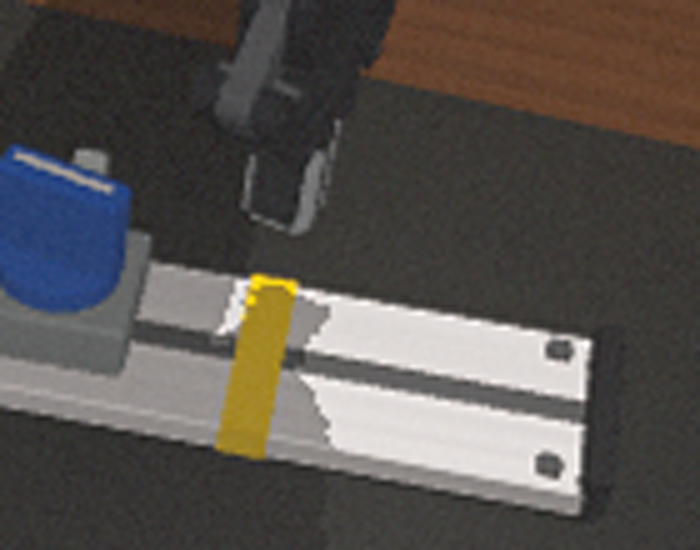

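Both this view (tip at crop (290,232), scene pixel (388,156)) and the depth put the shut fingertips only about 3–6 mm ahead of the reported TCP. The text says 25 mm. So the pads held only the top few millimetres of the bar. I go back and grip about 20 mm lower, watching the force.

```bash
python3 -m handwheel '[[0,0,0,0,0,-0.015,0],[0,0,0,0,0,-0.015,1],[0,0,0,-0.011,0.003,0,1],[0,0,0,-0.011,0.003,0,1],[0,0,0,-0.011,0.003,0,1],[0,0,0,-0.011,0.003,0,1],[0,0,0,-0.011,0.003,0,1],[0,0,0,-0.012,0.0025,0,1],[0,0,0,0,0,0,1],[0,0,0,0,0,0,1]]'
python3 look.py w4
python3 -m handwheel '[[0,0,0,0,0,0.01,1],[0,0,0,0,0,0.01,1],[0,0,0,0,0,0.01,1],[0,0,0,0,0,0.006,1],[0,0,0,0,0,0.006,1],[0,0,0,0,0,0.005,1],[0,0,0,0,0,0.004,1],[0,0,0,0,0,0,1]]'
```

```text
time: 6.35
ee_pos: [0.4598, -0.0415, 0.1086]
orientation: [0.772, 0.636, -0.0, -0.0]
force: [0.3, -0.3, 0.8]
grip_width: 0.0855
grip_force: 0.0
6.35 [ 0.4598 -0.0415  0.1086] tool x angle 78.92 [ 7.720e-01  6.356e-01 -1.000e-04 -0.000e+00]
blue 2927 (array([ 0.45891519, -0.03929125]), (43.42820739746094, 13.724276542663574), 79.2906723022461, 1230) [0.0443 0.0466 0.078 ]
yellow 2114 (array([0.45322256, 0.02997398]), (71.66104888916016, 16.178136825561523), 4.250448703765869, 2079) [0.0115 0.0128 0.0139]
time: 7.07
ee_pos: [0.4597, -0.0405, 0.057]
orientation: [0.771, 0.637, -0.0, -0.0]
force: [-0.4, -0.4, -0.3]
grip_width: 0.0854
grip_force: 0.0
```

```bash
python3 -m handwheel '[[0,0,0,0,0,0,0],[0,0,0,0,0,0,-0.3],[0,0,0,0,0,0,-0.6],[0,0,0,0,0,0,-1],[0,0,0,0,0,0,-1],[0,0,0,0,0,0,-1]]' 60
python3 -m handwheel '[[0,0,0,0.005,-0.0013,0,-1],[0,0,0,0.005,-0.0013,0,-1],[0,0,0,0,0,0,-1]]'
```

```text
time: 7.57
ee_pos: [0.4598, -0.0408, 0.0578]
orientation: [0.771, 0.636, -0.0, 0.0]
force: [-8.1, 0.1, 23.9]
grip_width: 0.0121
grip_force: 56.9
time: 7.82
ee_pos: [0.4589, -0.0298, 0.0579]
orientation: [0.771, 0.637, -0.0, -0.0]
force: [-2.3, 1.1, 6.8]
grip_width: 0.0128
grip_force: 58.6
```

```bash
python3 -m handwheel '[[0,0,0,0.007,-0.002,0,-1],[0,0,0,0.007,-0.002,0,-1],[0,0,0,0.007,-0.002,0,-1],[0,0,0,0.007,-0.002,0,-1],[0,0,0,0.007,-0.002,0,-1],[0,0,0,0.007,-0.002,0,-1],[0,0,0,0.007,-0.002,0,-1],[0,0,0,0.007,-0.0015,0,-1],[0,0,0,0,0,0,-1],[0,0,0,0,0,0,-1]]'
cat > top.py <<'E'
import sys
from h import *
from rig import grab_frame,camera_params
for n in("top","scene"):
    p=camera_params(n); im,d=grab_frame(n)
    for c in("blue","red","yellow"):
        P=world(p,d,mask(im,c,(200,120,420,300)))
        cx=.657 if c=="red" else .46
        P=P[(abs(P[:,0]-cx)<.05)&(abs(P[:,1])<.12)]
        for nm,lo,hi in(("bar",.068,.085),("disc",.04,.05)) if c!="yellow" else (("tape",.008,.018),):
            if ((P[:,2]>lo)&(P[:,2]<hi)).sum()>20: print(n,c,nm,bar(P,lo,hi))
    if n=="scene": cv2.imwrite(f"pics/{sys.argv[1]}.png",cv2.resize(im[100:290,220:460],(720,570))[:,:,::-1])
E
python3 top.py s5; python3 look.py w5
```

```text
time: 8.65
ee_pos: [0.4544, 0.0283, 0.0579]
orientation: [0.771, 0.637, 0.0, -0.0]
force: [-2.9, 1.2, 6.9]
grip_width: 0.0129
grip_force: 58.7
top red bar (array([ 0.65630243, -0.08668985]), (42.565792083740234, 14.042154312133789), 11.852771759033203, 141)
top red disc (array([ 0.65498602, -0.08671654]), (40.426246643066406, 39.49462127685547), 88.52216339111328, 202)
scene blue bar (array([0.45702652, 0.02791491]), (42.416419982910156, 14.40949821472168), 79.81391906738281, 83)
scene blue disc (array([0.46875269, 0.02668495]), (42.51494598388672, 19.18538475036621), 85.16735076904297, 237)
scene red bar (array([ 0.65835962, -0.08847306]), (44.68618392944336, 14.285014152526855), 11.820659637451172, 269)
scene red disc (array([ 0.66053302, -0.08739044]), (40.08793640136719, 41.96664810180664), 25.92951774597168, 381)
scene yellow tape (array([0.48498041, 0.03099508]), (15.097431182861328, 16.189075469970703), 10.478822708129883, 78)
8.75 [0.4544 0.0281 0.0579] tool x angle 79.11 [ 7.710e-01  6.368e-01  0.000e+00 -1.000e-04]
blue 3864 (array([0.4513942 , 0.02991327]), (43.670074462890625, 20.185588836669922), 81.08367156982422, 2144) [0.044  0.0752 0.0782]
yellow 445 (array([0.45329297, 0.02977456]), (71.64768981933594, 16.863080978393555), 4.631036281585693, 417) [0.0011 0.0127 0.0138]
```

View pics/s5.png

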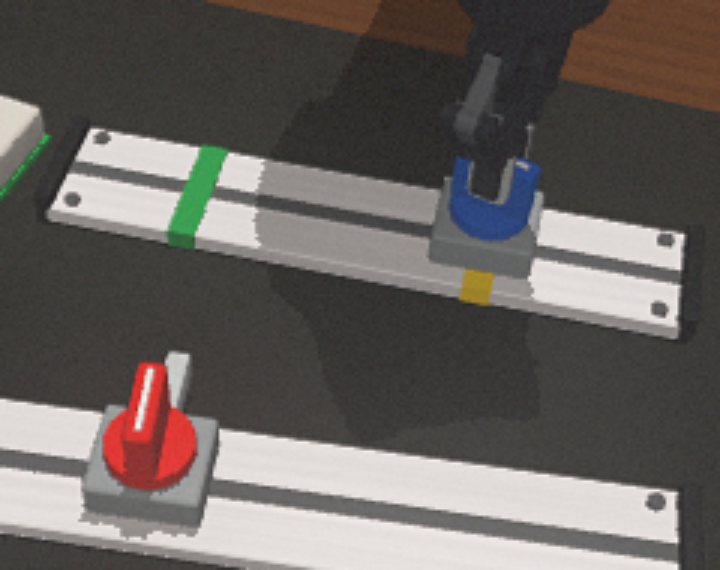

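The blue stop, held at (490,200) in the crop, now sits over the yellow tape (475,285). The measured offset along the rail is about 1 mm. Red is unchanged. Next I turn clockwise.

```bash
python3 -m handwheel '[[0,0,0,0,0,0,-1],[0,0,0.1,0,0,0,-1],[0,0,0.1,0,0,0,-1],[0,0,0.1,0,0,0,-1],[0,0,0.1,0,0,0,-1],[0,0,0.1,0,0,0,-1],[0,0,0.1,0,0,0,-1],[0,0,0,0,0,0,-1]]' 90
python3 -m handwheel '[[0,0,0.1,0,0,0,-1],[0,0,0.1,0,0,0,-1],[0,0,0.1,0,0,0,-1],[0,0,0.1,0,0,0,-1],[0,0,0.1,0,0,0,-1],[0,0,0.1,0,0,0,-1],[0,0,0.1,0,0,0,-1],[0,0,0.03,0,0,0,-1],[0,0,0,0,0,0,-1],[0,0,0,0,0,0,-1]]'
python3 look.py w6; python3 top.py s6; python3 -c "
from rig import r;print(r.observe()['wrist_torque'])"
```

```text
time: 9.47
ee_pos: [0.4547, 0.0276, 0.058]
orientation: [0.926, 0.377, 0.0, 0.0]
force: [-2.3, 0.3, 8.7]
grip_width: 0.0121
grip_force: 90.6
time: 10.3
ee_pos: [0.4549, 0.0273, 0.0581]
orientation: [1.0, 0.025, 0.0, 0.0]
force: [-1.2, -2.6, 9.3]
grip_width: 0.0122
grip_force: 91.0
10.3 [0.4549 0.0273 0.0581] tool x angle 2.91 [9.997e-01 2.540e-02 4.000e-04 2.000e-04]
blue 3813 (array([0.45411252, 0.03118159]), (44.0718994140625, 19.726903915405273), 3.8395614624023438, 2071) [0.0439 0.0747 0.0783]
yellow 554 (array([0.48367538, 0.03230217]), (12.00574779510498, 15.69251823425293), 5.110952377319336, 519) [0.0044 0.0127 0.014 ]
top red bar (array([ 0.65628864, -0.08661821]), (43.32896423339844, 13.787513732910156), 11.649675369262695, 140)
top red disc (array([ 0.65499231, -0.08663927]), (40.240882873535156, 39.142330169677734), 89.32259368896484, 206)
scene blue bar (array([0.45633517, 0.02752621]), (45.65166473388672, 13.021767616271973), 2.939188241958618, 146)
scene blue disc (array([0.46176535, 0.02775239]), (35.260711669921875, 42.6987190246582), 5.557629585266113, 253)
scene red bar (array([ 0.65843671, -0.08847874]), (44.32865905761719, 14.315014839172363), 11.76255989074707, 272)
scene red disc (array([ 0.66013324, -0.08753549]), (39.803611755371094, 42.014251708984375), 26.642675399780273, 389)
scene yellow tape (array([0.48514691, 0.03056729]), (15.173524856567383, 15.61484146118164), 5.242895603179932, 71)
[-0.61128261  0.24754757  0.57146464]
```

Clamped at about 90° (bar at 3°, rail normal at 4.3°), and the stop is still centred. I open, retreat upwards and verify.

```bash
python3 -m handwheel '[[0,0,-0.02,0,0,0,0],[0,0,0,0,0,0,1],[0,0,0,0,0,0,1],[0,0,0,0,0,0,1],[0,0,0,0,0,0,1],[0,0,0,0,0,-0.01,1],[0,0,0,0,0,-0.02,1],[0,0,0,0,0,-0.03,1],[0,0,0,0,0,-0.03,1],[0,0,0,0,0,-0.03,1]]'
python3 -m handwheel '[[0,0,0,0,0,-0.02,1],[0,0,0,0,0,0,1],[0,0,0,0,0,0,1]]'
python3 look.py w7; python3 top.py s7
```

```text
time: 11.28
ee_pos: [0.4542, 0.0274, 0.1788]
orientation: [0.999, 0.035, -0.0, 0.0]
force: [0.7, 0.5, -0.9]
grip_width: 0.0854
grip_force: 0.0
time: 11.53
ee_pos: [0.4551, 0.0277, 0.1984]
orientation: [0.999, 0.035, 0.001, -0.0]
force: [0.1, 0.7, -0.3]
grip_width: 0.0851
grip_force: 0.0
11.5333 [0.4551 0.0277 0.1984] tool x angle 4.01 [ 9.994e-01  3.490e-02  1.200e-03 -3.000e-04]
blue 1450 (array([0.45438538, 0.02911085]), (43.46733856201172, 12.78509521484375), 4.083942413330078, 565) [0.0444 0.0463 0.0781]
yellow 193 (array([0.45447345, 0.0304053 ]), (70.435302734375, 15.164704322814941), 3.7622132301330566, 179) [0.0068 0.0128 0.2829]
top red bar (array([ 0.65687372, -0.08651268]), (43.951229095458984, 13.99112319946289), 12.330303192138672, 140)
top red disc (array([ 0.65525226, -0.08660757]), (40.189823150634766, 39.681640625), 89.10414123535156, 204)
scene blue bar (array([0.4571575 , 0.02712037]), (45.424949645996094, 13.823152542114258), 4.626962661743164, 165)
scene blue disc (array([0.45859564, 0.0275733 ]), (41.21336364746094, 42.67159652709961), 6.956322193145752, 305)
scene red bar (array([ 0.65836047, -0.08828125]), (43.57463836669922, 14.060310363769531), 11.559054374694824, 270)
scene red disc (array([ 0.66041724, -0.08761951]), (39.013484954833984, 41.68971633911133), 23.381879806518555, 391)
scene yellow tape (array([0.48626666, 0.03061546]), (15.380413055419922, 15.44614315032959), 4.203995227813721, 77)
```

View pics/s7.png

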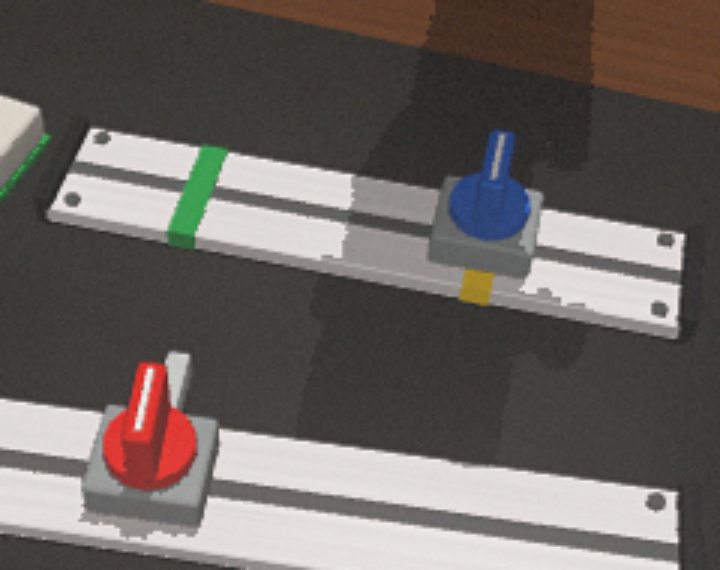

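The blue bar, at (498,160) in the crop, lies across the rail. The stop is centred over the yellow tape within about 1.5 mm, red is unmoved and the gripper is clear.

```bash
python3 -c "
from rig import r;print(r.finish_job())"
```

```text
the job is handed in; nothing more can be done
None
```

I slid the blue-knob stop to within about 1.5 mm of the yellow mark and clamped it with its bar across the rail; red is unmoved, the gripper is clear, and the job is handed in at about 11.6 s (first grip slipped, second held; no verdict was returned).

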